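# Reset and lock the air regulator on a fly-tyer's airbrush compressor

## Robot

A 6-joint arm with a two-finger parallel gripper is mounted at the origin on the work surface. World frame = base frame: x ahead of the robot, y to its left, z up, the work surface at z = 0. Lengths are in m, angles in rad, forces in N, time in s.
With the tool pointing down it reaches from about 0.325 to 0.9 m from the base axis. Payload 6.1 kg.
Tool frame: the origin (TCP) lies where the fingers leave the gripper's body, on its centre line; the fingertips stand 70 mm ahead of it and the grasp point (between the pads) lies 51 mm ahead of it (pinch_z is the distance from the TCP to the grasp point, in m); z points along the fingers, y is the direction in which the jaws open and shut (so a half turn about z gives the same grasp; the last joint's range is limited). The gripper opens to 87 mm and grips with 3 to 60 N. Pads are 19 mm wide; open, the fingers measure 117 mm over their backs; the gripper's body (75 mm by 190 mm) begins 51 mm behind the grasp point.
Start: joints at [1.056, 0.22, 1.526, -0, 1.395, -0.126], TCP at [0.237, 0.578, 0.292] pointing down, gripper open.
Joint ranges: [-2.98, 2.98], [-0.91, 2.08], [0.09, 2.57], [-1.24, 4.39], [0.2, 2.65], [-2.68, 2.68]. Speed limits (rad/s): [2.57, 2.57, 3.01, 3.14, 3.14, 3.14].

## Interface

Orientations are given as a rotation vector (axis times angle).
In Python, from cell import * gives the robot as it stands.
- The arm moves only by the shell command python3 -m handwheel 'ROWS' [FORCE]. ROWS is a JSON object of lists of equal length, an entry for each row: "delta_rot": the turn, a rotation vector about the world's x, y, z in degrees, a list of three; "offset": the shift along the world's x, y, z in cm, a list of three; "hand": the finger opening in cm, from 0 to 8.7. In form: {"delta_rot": [[ax, ay, az], ...], "offset": [[tx, ty, tz], ...], "hand": [hand, ...]}. A call has 1 to 20 rows; each row shifts and turns the commanded pose from where the row before left it; what a row does not reach is not made up. A row lasts 1/12 s, in which the tool goes at most 41.7 mm and 7.16 degrees, less where a joint would pass 70% of its speed; a pose out of reach is approached as far as the arm can. A call is refused whole if a number of a shift passes 4.17 or a number of a turn 7.16, either way. A call with a gripper value outside its range is refused whole. The fingers move at their own pace and stop on an object; FORCE is the grip in N (left out, the last holds). Time passes only in rows, so rows that do not move let the fingers close. It gives the time, the measured TCP pose, the force and the opening at its end, in the units of the state.
- read_state(): the state, without advancing time (a new reading comes with each control period).
- capture(name): name is "side" or "top"; returns (picture, depth): 420x560x3 uint8, red, green, blue; 420x560 float32, m along the optical axis (not along the pixel's ray), 0 where there is no reading.
- camera_info(name): a dict with "mtx" (3x3 intrinsics, pixels), "R" (3x3) and "t" (3): a world point X has camera coordinates R X + t. Camera axes: x right, y down, z forward; pixel columns grow to the right and rows downward; lengths in m; the calibration is good to about 2 mm. A picture is of the moment at which its call begins. camera_info takes no time and is no camera call.
- sign_off(): hands the job in, once; it reports no verdict.
The state is a dict: "time_s": time; "joint_positions": joint angles; "dq": joint speeds; "tau": joint torques, N m; "tool_pos": TCP position; "tool_rot": TCP orientation; "wrist_force": force on the tool from outside, world axes, zero at the start; "moment": the same for the moment, N m; "gripper_width": opening from 0.0 (shut) to 1.0 (fully open).
Only numpy, scipy, OpenCV 4.12 (cv2) and the standard library are available. Lean on these libraries where they do the work, as an engineer would, in place of code of your own. Each camera call takes 0.05 s, during which the arm holds its last target. There are 200 camera calls.

## Task

The black pressure knob on the blue compressor is still locked, in its raised position, at the last job's setting: push it fully down to free it, turn it clockwise until its white line points at the green dot on the scale, then pull it fully up until it locks, and let go. The plastic locking teeth only mesh where they line up, so never force them: if the knob stops after a millimetre or so, keep the pull light and ease it a few degrees either way, with the line still on the green dot, until it goes up. Leave the spool, jar, forceps and popper where they are.

Things in the scene. Friction and masses are not known exactly. Their poses are not given: they have to be found in the camera images.
- compressor: Blue hobby air compressor, fixed on the table, 160 x 260 x 120 mm high. Origin: centre of its underside, z up, its short side along x. A dial pressure regulator stands on its top; the regulator's vertical knob axis is at (-10, +55) mm in this frame. The round white scale collar round the knob has 46 mm radius and its top face is 194 mm above the table; nothing else on the compressor is higher than that except the knob.
- knob_top (a point): Centre of the top face of the round black knob, on the knob's vertical turning axis. The knob is a 52 mm diameter ribbed cylinder, 36 mm tall, with nothing beside it above the scale collar. Pushed down (free), its top is 37 mm above the collar's top face (231 mm above the table) and its foot 1 mm above it; raised (locked), both are 6 mm higher.
- pointer (a point): Point 36 mm out from the knob axis in line with the white line on the knob (the line runs over its top and down its side); it turns with the knob.
- spindle (a joint): Turn of the knob in rad, 0 at the start, growing clockwise seen from above. The green dot always lies 0.75 to 2.4 rad clockwise of the starting position; the turn stops at -0.6 and 2.8. Free (knob down), it turns against about 0.1 Nm of friction and stays where it is left; locked (up), it has only a degree or two of play.
- knob (a joint): Lift of the knob in m: 0 = fully down, turns freely; 0.006 = fully up, locked against turning. It clicks over in the middle and stays at either end; moving it past the click takes about 5 N. To lock, three lugs in the knob must rise into the gaps of the lock ring; if they meet teeth instead, the lift stops at about 0.001 however hard one pulls. A gap is never more than 10 degrees from any setting, and the lugs go in within about 2 degrees of its middle.
- lock_ring: The fixed plastic toothed ring hidden inside the knob that the lugs lock into; origin on the knob axis, level with the collar's top face. Only the knob's lugs can touch it; it breaks if the lugs press on it with more than 40 N.
- spool: Spool of gold tinsel, 32 mm diameter, 34 mm tall, standing loose on the compressor's top. Origin: centre of its underside.
- jar: Closed amber glass jar with black cap, 42 mm diameter, 55 mm tall, loose on the table. Origin: centre of its underside.
- forceps: Steel forceps with two finger rings, about 135 mm long, 45 mm wide and 7 mm high, lying loose on the table. Origin at the pivot.
- popper: Orange popper body on a wire pin in a round wooden foot, 56 mm diameter and 74 mm tall, loose on the table. Origin: centre of the foot's underside.
- dot_green: Flat round green sticker, 15 mm diameter, 0.7 mm thick, on the white scale collar, its centre (the origin) about 36 mm from the knob axis. A yellow and a red dot of the same size, for other jobs, sit on the scale too; the three lie roughly 40 degrees apart and which is where changes. The dots do not move.

How it is judged:
On the way, in this order (a step that is already met when the one before it is completed fails the run):
1. the knob has been pushed fully down, so that it is free (value of joint knob below 0.0015 m), for 0.1 s.
2. the knob has been turned, unlocked, until its white line points at the green dot (y of dot_green in the frame of pointer between -0.008 and 0.008 m and x of dot_green in the frame of pointer above -0.02 m and value of joint knob below 0.003 m), for 0.1 s.
At the end, for the whole second after the job is handed in: The knob is fully up and locked (lift over 4.5 mm of 6) with its white line pointing at the green dot (the dot's centre within 8 mm of the line, about its own radius), at rest and released (value of joint knob above 0.0045 m and y of dot_green in the frame of pointer between -0.008 and 0.008 m and x of dot_green in the frame of pointer above -0.02 m and velocity of joint spindle between -0.05 and 0.05 rad/s); the robot touches nothing.
It fails at once if the locking teeth are forced (the lugs press on the lock ring with more than 40 N) (contact force between lock_ring and anything else above 40 N).
It fails at once if a bystander (spool, jar, forceps or popper) is moved more than 15 mm (distance of any of spool, jar, forceps, popper from where it was at the start of the episode above 0.015 m).
It also fails if it takes over 72 s, if anything falls off the work surface, if the arm or the gripper's body presses on something with over 40 N, if the wrist force passes 120 N, or if a joint passes its speed limit or range.

## Working session

There is one attempt and no reset: what is moved stays moved. The work goes in short steps, Python scripts to look and compute and a shell command to move; the robot and the scene stay as the last step left them, time stands still between calls to the robot, and variables do not carry over. Pictures are saved under pics/ and viewed, about 8 in all and at most 12, crops included, and the job is handed in when it is done.

```bash
ls; mkdir -p pics
python3 - <<'E'
from cell import *
import cv2,numpy as np
s=read_state();print({k:np.round(v,3) for k,v in s.items()})
a=[]
for n in("top","side"):
    p,d=capture(n);np.savez(f"/tmp/{n}.npz",p=p,d=d)
    i=camera_info(n);print(n,i)
    cv2.imwrite(f"pics/{n}0.png",p[:,:,::-1])
E
```

```text
pics
{'time_s': np.float64(0.0), 'joint_positions': array([ 1.056,  0.221,  1.528,  0.   ,  1.395, -0.126]), 'dq': array([ 0.001,  0.   , -0.   , -0.   , -0.001, -0.   ]), 'tau': array([ 1.0000e-03, -4.9461e+01, -3.8737e+01,  7.0000e-02,  5.7000e-02,
       -0.0000e+00]), 'tool_pos': array([0.237, 0.578, 0.291]), 'tool_rot': array([-6.070e-01, -3.082e+00,  3.000e-03]), 'wrist_force': array([ 0.919, -0.238,  0.003]), 'moment': array([ 0.027, -0.005, -0.04 ]), 'gripper_width': np.float64(0.998)}
top {'mtx': array([[439.89608471,   0.        , 275.84112582],
       [  0.        , 439.89608471, 209.77644695],
       [  0.        ,   0.        ,   1.        ]]), 'R': array([[ 0.02528853, -0.99939365,  0.02393387],
       [-0.99387716, -0.02771044, -0.1069594 ],
       [ 0.10755776, -0.02108248, -0.99397528]]), 't': array([-0.02278434,  0.54103282,  0.90963473])}
side {'mtx': array([[381.27917976,   0.        , 275.99609534],
       [  0.        , 381.27917976, 200.45595737],
       [  0.        ,   0.        ,   1.        ]]), 'R': array([[-0.99823839, -0.0578308 , -0.01325552],
       [-0.03698597,  0.78125412, -0.6231164 ],
       [ 0.04639125, -0.62152844, -0.78201678]]), 't': array([0.50797058, 0.09333844, 0.84826296])}
```

View pics/top0.png

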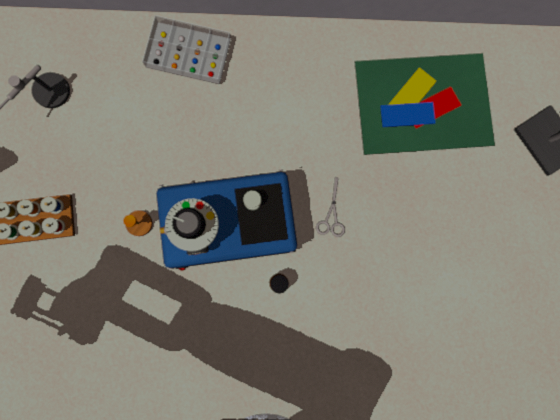

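View pics/side0.png

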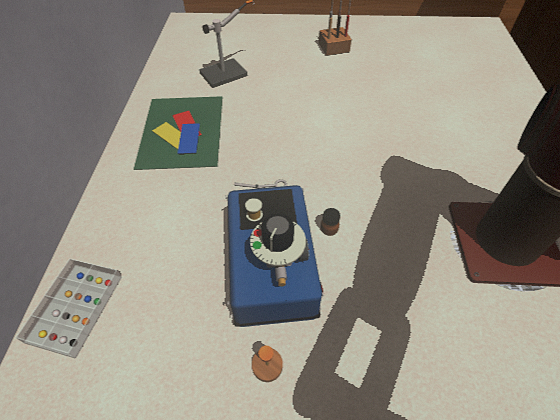

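The top view shows the compressor with the knob at about (188,223). The green dot is at about (186,205), red at (200,204), yellow at (209,215), and the white line points left. The side view agrees. Next I'll enlarge both views and compute positions.

```bash
cat > h.py <<'E'
from cell import *
import cv2,numpy as np
def plane(n,u,v,z):
    i=camera_info(n);R,t=i["R"],i["t"]
    r=R.T@np.linalg.solve(i["mtx"],[u,v,1.]);c=-R.T@t
    return c+r*(z-c[2])/r[2]
def proj(n,X):
    i=camera_info(n);x=i["mtx"]@(i["R"]@np.array(X)+i["t"]);return x[:2]/x[2]
def points(n,d):
    i=camera_info(n);v,u=np.mgrid[:d.shape[0],:d.shape[1]]
    c=np.stack([u,v,np.ones_like(u)],-1)@np.linalg.inv(i["mtx"]).T*d[...,None]
    return (c-i["t"])@i["R"]
E
python3 - <<'E'
from h import *
crops=[]
for n,(x,y) in dict(top=(155,190),side=(240,205)).items():
    f=np.load(f"/tmp/{n}.npz");p,d=f["p"],f["d"]
    W=points(n,d);z=W[...,2];S=np.zeros(z.shape,bool);S[y:y+70,x:x+70]=1;S&=d>0
    k=S&(z>.226)&(z<.245)
    print(n,"knob",k.sum(),np.median(z[k]),"mid-extent",(W[k].min(0)+W[k].max(0))/2,W[k].mean(0),np.ptp(W[k],axis=0))
    P=p.astype(int);hsv=cv2.cvtColor(p,cv2.COLOR_RGB2HSV)
    for c,lo,hi in(("green",45,85),("yellow",18,35),("red",0,8)):
        m=S&(hsv[...,0]>=lo)&(hsv[...,0]<=hi)&(hsv[...,1]>140)&(hsv[...,2]>70)&(abs(z-.194)<.012)
        if m.sum(): 
            vv,uu=np.nonzero(m);print(c,m.sum(),uu.mean(),vv.mean(),plane(n,uu.mean(),vv.mean(),.1945))
    w=k&(p.min(-1)>110);vv,uu=np.nonzero(w);print("white",[tuple(np.round(plane(n,a,b,.237),4)[:2]) for a,b in zip(uu,vv)][:40])
    crops.append(cv2.resize(p[y:y+70,x:x+70],(400,400),interpolation=cv2.INTER_CUBIC))
cv2.imwrite("pics/crop0.png",np.hstack(crops)[:,:,::-1])
E
```

```text
top knob 773 0.23620416787997928 mid-extent [0.49452542 0.14300215 0.23309519] [0.4944693  0.14197407 0.23589127] [0.05148134 0.05270192 0.01397728]
green 35 185.45714285714286 204.45714285714286 [0.52852108 0.15352158 0.1945    ]
yellow 53 209.58490566037736 215.28301886792454 [0.51066444 0.11066186 0.1945    ]
red 43 199.27906976744185 204.97674418604652 [0.52828408 0.12939359 0.1945    ]
white [(np.float64(0.5175), np.float64(0.1543)), (np.float64(0.5141), np.float64(0.1591)), (np.float64(0.5106), np.float64(0.1622)), (np.float64(0.5056), np.float64(0.1653)), (np.float64(0.5039), np.float64(0.1668)), (np.float64(0.5039), np.float64(0.1652)), (np.float64(0.5022), np.float64(0.1667)), (np.float64(0.5023), np.float64(0.1651)), (np.float64(0.5023), np.float64(0.1635)), (np.float64(0.5024), np.float64(0.1618)), (np.float64(0.5024), np.float64(0.1602)), (np.float64(0.5007), np.float64(0.1617)), (np.float64(0.5008), np.float64(0.1601)), (np.float64(0.5008), np.float64(0.1585)), (np.float64(0.5009), np.float64(0.1568)), (np.float64(0.4992), np.float64(0.1584)), (np.float64(0.4992), np.flo
[... 1505 characters left out ...]
0.5029), np.float64(0.1558)), (np.float64(0.5013), np.float64(0.1557)), (np.float64(0.4998), np.float64(0.1556)), (np.float64(0.5028), np.float64(0.1576)), (np.float64(0.5012), np.float64(0.1576)), (np.float64(0.4997), np.float64(0.1575)), (np.float64(0.5026), np.float64(0.1595)), (np.float64(0.5011), np.float64(0.1594)), (np.float64(0.5041), np.float64(0.1614)), (np.float64(0.5025), np.float64(0.1613)), (np.float64(0.5039), np.float64(0.1632)), (np.float64(0.5024), np.float64(0.1631)), (np.float64(0.5054), np.float64(0.1651)), (np.float64(0.5038), np.float64(0.165)), (np.float64(0.5023), np.float64(0.1649)), (np.float64(0.5037), np.float64(0.1668)), (np.float64(0.5036), np.float64(0.1686))]
```

View pics/crop0.png

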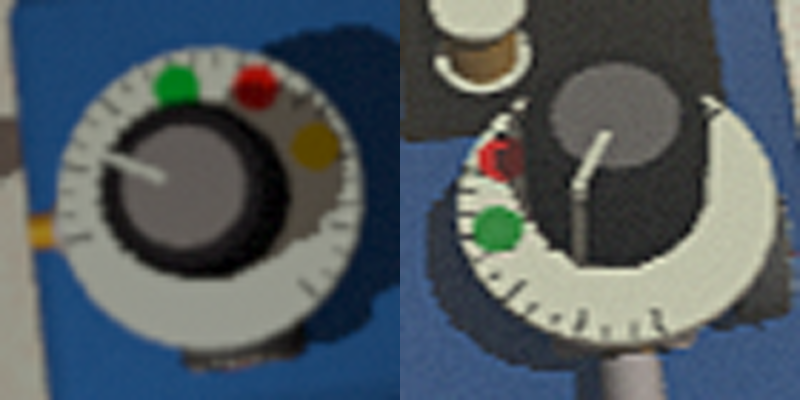

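In the top crop the line runs from the centre (160,180) to (105,155), and the green dot is at (178,85). Measurements:

- **Knob axis:** about (0.495, 0.143).
- **White line:** about 70° in world azimuth.
- **Green dot:** about 17.5° at radius 35 mm, which matches the 36 mm given.
- **Turn needed:** about 53° clockwise (0.92 rad), which is within the stated range.

Moving over the knob now.

```bash
python3 -m handwheel '{"delta_rot":[[0,0,0],[0,0,0],[0,0,0],[0,0,0],[0,0,0],[0,0,0],[0,0,0],[0,0,0],[0,0,0],[0,0,0],[0,0,0],[0,0,0],[0,0,0],[0,0,0],[0,0,0],[0,0,0],[0,0,0],[0,0,0],[0,0,0]],"offset":[[0,0,2],[0,0,2],[1.72,-2.9,0],[1.72,-2.9,0],[1.72,-2.9,0],[1.72,-2.9,0],[1.72,-2.9,0],[1.72,-2.9,0],[1.72,-2.9,0],[1.72,-2.9,0],[1.72,-2.9,0],[1.72,-2.9,0],[1.72,-2.9,0],[1.72,-2.9,0],[1.72,-2.9,0],[1.72,-2.9,0],[1.72,-2.9,0],[0,0,0],[0,0,0]],"hand":[8.7,8.7,8.7,8.7,8.7,8.7,8.7,8.7,8.7,8.7,8.7,8.7,8.7,8.7,8.7,8.7,8.7,8.7,8.7]}' 10; python3 -c "
from cell import *
s=read_state();print(s['joint_positions'],s['wrist_force'],s['tool_rot'])"
```

```text
time_s: 1.68
tool_pos: [0.4953, 0.1419, 0.3317]
tool_rot: [-0.612, -3.08, 0.0]
wrist_force: [-0.3, 0.6, 0.3]
gripper_width: 1.006
[ 1.25825833e-01 -6.82599856e-02  1.75819967e+00  2.00633970e-04
  1.45286626e+00 -1.05266657e+00] [-0.29242968  0.64884117  0.330658  ] [-6.12085466e-01 -3.08015089e+00  3.06105138e-04]
```

```bash
python3 -m handwheel '{"delta_rot":[[0,0,0],[0,0,0],[0,0,0],[0,0,0],[0,0,0],[0,0,0],[0,0,0],[0,0,0]],"offset":[[0,0.1,-0.9],[0,0,-0.9],[0,0,-0.9],[0,0,-0.9],[0,0,-0.9],[0,0,-0.8],[0,0,0],[0,0,0]],"hand":[8.7,8.7,8.7,8.7,8.7,8.7,8.7,8.7]}' 10
python3 - <<'E'
from h import *
p,d=capture("side");cv2.imwrite("pics/side1.png",cv2.resize(p[150:300,180:380],(800,600),interpolation=cv2.INTER_CUBIC)[:,:,::-1])
E
```

```text
time_s: 2.35
tool_pos: [0.4945, 0.1445, 0.2784]
tool_rot: [-0.606, -3.081, 0.001]
wrist_force: [-0.8, -0.4, 0.6]
gripper_width: 1.001
```

View pics/side1.png

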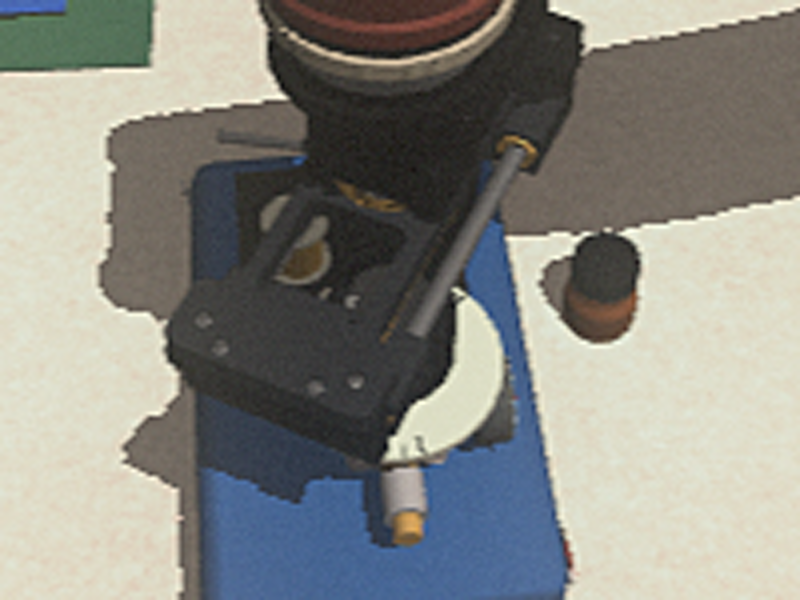

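The side crop shows the gripper straddling the knob, with the scale collar clear at right (450,380) and the spool and jar untouched. Closing lightly.

```bash
python3 -m handwheel '{"delta_rot":[[0,0,0],[0,0,0],[0,0,0],[0,0,0],[0,0,0],[0,0,0],[0,0,0],[0,0,0],[0,0,0],[0,0,0]],"offset":[[0,0,0],[0,0,0],[0,0,0],[0,0,0],[0,0,0],[0,0,0],[0,0,0],[0,0,0],[0,0,0],[0,0,0]],"hand":[4.5,4.5,4.5,4.5,4.5,4.5,4.5,4.5,4.5,4.5]}' 12; python3 -m handwheel '{"delta_rot":[[0,0,0],[0,0,0],[0,0,0],[0,0,0]],"offset":[[0,0,0],[0,0,0],[0,0,0],[0,0,0]],"hand":[4.5,4.5,4.5,4.5]}'
```

```text
time_s: 3.23
tool_pos: [0.4946, 0.1434, 0.279]
tool_rot: [-0.607, -3.081, 0.004]
wrist_force: [-2.5, -4.3, 0.9]
gripper_width: 0.595
time_s: 3.57
tool_pos: [0.4946, 0.1434, 0.279]
tool_rot: [-0.607, -3.082, 0.004]
wrist_force: [-2.4, -4.9, 0.7]
gripper_width: 0.592
```

```bash
python3 -m handwheel '{"delta_rot":[[0,0,0],[0,0,0],[0,0,0],[0,0,0]],"offset":[[-0.02,-0.05,0],[0,0,-0.1],[0,0,-0.1],[0,0,0]],"hand":[4.5,4.5,4.5,4.5]}'; python3 -m handwheel '{"delta_rot":[[0,0,0],[0,0,0],[0,0,0],[0,0,0],[0,0,0],[0,0,0]],"offset":[[0,0,-0.1],[0,0,-0.1],[0,0,-0.1],[0,0,-0.1],[0,0,0],[0,0,0]],"hand":[4.5,4.5,4.5,4.5,4.5,4.5]}'
```

```text
time_s: 3.9
tool_pos: [0.4945, 0.1433, 0.2771]
tool_rot: [-0.607, -3.082, 0.002]
wrist_force: [-1.1, -4.7, -1.2]
gripper_width: 0.595
time_s: 4.4
tool_pos: [0.4946, 0.1432, 0.2734]
tool_rot: [-0.607, -3.082, 0.002]
wrist_force: [-3.3, -6.1, 3.8]
gripper_width: 0.591
```

```bash
python3 -m handwheel '{"delta_rot":[[0,0,0],[0,0,0],[0,0,0]],"offset":[[0,0,-0.1],[0,0,0],[0,0,0]],"hand":[4.5,4.5,4.5]}'; python3 -m handwheel '{"delta_rot":[[0,0,0],[0,0,0],[0,0,0]],"offset":[[0,-0.05,-0.1],[0,0,0],[0,0,0]],"hand":[4.5,4.5,4.5]}'
```

```text
time_s: 4.65
tool_pos: [0.4946, 0.1432, 0.2733]
tool_rot: [0.607, 3.082, -0.003]
wrist_force: [-5.6, -5.3, 8.0]
gripper_width: 0.592
time_s: 4.9
tool_pos: [0.4946, 0.143, 0.2732]
tool_rot: [0.607, 3.082, -0.001]
wrist_force: [-7.5, -5.1, 12.3]
gripper_width: 0.595
```

The knob stopped at z = 0.2733 with force rising about 4 N per mm, so it is fully down and the arm's compliance is now known. I'll relieve the load and turn 53° clockwise.

```bash
python3 -m handwheel '{"delta_rot":[[0,0,0],[0,0,0],[0,0,-5.3],[0,0,-5.3],[0,0,-5.3],[0,0,-5.3],[0,0,-5.3],[0,0,-5.3],[0,0,-5.3],[0,0,-5.3],[0,0,-5.3],[0,0,-5.3],[0,0,0],[0,0,0],[0,0,0]],"offset":[[0.1,0,0.2],[0,0,0],[0,0,0],[0,0,0],[0,0,0],[0,0,0],[0,0,0],[0,0,0],[0,0,0],[0,0,0],[0,0,0],[0,0,0],[0,0,0],[0,0,0],[0,0,0]],"hand":[4.5,4.5,4.5,4.5,4.5,4.5,4.5,4.5,4.5,4.5,4.5,4.5,4.5,4.5,4.5]}'
python3 - <<'E'
from h import *
from scipy.spatial.transform import Rotation as R
s=read_state();m=R.from_rotvec(s['tool_rot']).as_matrix();print(np.degrees(np.arctan2(m[1,1],m[0,1])),s['moment'])
m=R.from_rotvec([-.607,-3.082,.002]).as_matrix();print(np.degrees(np.arctan2(m[1,1],m[0,1])))
p,d=capture("side");q,_=capture("top");cv2.imwrite("pics/turn1.png",np.hstack([cv2.resize(p[190:290,220:320],(400,400),interpolation=cv2.INTER_CUBIC),cv2.resize(q[180:260,150:230],(400,400),interpolation=cv2.INTER_CUBIC)])[:,:,::-1])
E
```

```text
time_s: 6.15
tool_pos: [0.4953, 0.1435, 0.2733]
tool_rot: [-1.914, -2.49, 0.001]
wrist_force: [-4.8, -2.3, 3.6]
gripper_width: 0.6
14.8945761495344 [-0.46814235  0.95442538 -0.06639732]
67.71639456519326
```

View pics/turn1.png

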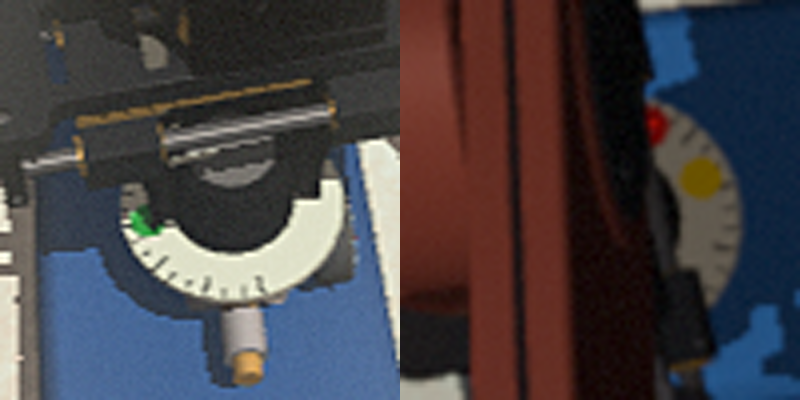

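The side crop shows the green dot at (147,222) partly behind a finger. The white line no longer shows on the front of the knob, so it turned with the grip (52.8° measured). The top view is blocked by the hand. Now a light pull.

```bash
python3 -m handwheel '{"delta_rot":[[0,0,0],[0,0,0],[0,0,0]],"offset":[[0.1,0,0.1],[0,0,0.1],[0,0,0]],"hand":[4.5,4.5,4.5]}'; python3 -m handwheel '{"delta_rot":[[0,0,0],[0,0,0],[0,0,0]],"offset":[[0,0,0.1],[0,0,0],[0,0,0]],"hand":[4.5,4.5,4.5]}';python3 -m handwheel '{"delta_rot":[[0,0,0],[0,0,0],[0,0,0]],"offset":[[0,0,0.1],[0,0,0],[0,0,0]],"hand":[4.5,4.5,4.5]}'
```

```text
time_s: 6.5
tool_pos: [0.4955, 0.1435, 0.2739]
tool_rot: [-1.913, -2.488, 0.004]
wrist_force: [-6.0, -2.9, -0.3]
gripper_width: 0.596
time_s: 6.75
tool_pos: [0.4955, 0.1434, 0.2746]
tool_rot: [-1.915, -2.487, 0.004]
wrist_force: [-5.4, -1.8, -5.6]
gripper_width: 0.589
time_s: 7.0
tool_pos: [0.4955, 0.1434, 0.275]
tool_rot: [-1.916, -2.486, 0.004]
wrist_force: [-3.2, -0.1, -15.3]
gripper_width: 0.594
```

Blocked: after about 1 mm the force climbed to 15 N. I'll ease the pull and search by turning in small steps.

```bash
python3 -m handwheel '{"delta_rot":[[0,0,0],[0,0,-1],[0,0,-1],[0,0,0]],"offset":[[0,0,-0.06],[0,0,0],[0,0,0],[0,0,0]],"hand":[4.5,4.5,4.5,4.5]}'; python3 -m handwheel '{"delta_rot":[[0,0,-1],[0,0,-1],[0,0,0]],"offset":[[0,0,0],[0,0,0],[0,0,0]],"hand":[4.5,4.5,4.5]}';python3 -m handwheel '{"delta_rot":[[0,0,-1],[0,0,-1],[0,0,0]],"offset":[[0,0,0],[0,0,0],[0,0,0]],"hand":[4.5,4.5,4.5]}'
```

```text
time_s: 7.33
tool_pos: [0.4957, 0.1434, 0.2753]
tool_rot: [-1.96, -2.452, 0.004]
wrist_force: [-5.3, -1.1, -14.5]
gripper_width: 0.595
time_s: 7.58
tool_pos: [0.4957, 0.1434, 0.2757]
tool_rot: [-2.003, -2.417, 0.003]
wrist_force: [-6.3, -1.1, -12.1]
gripper_width: 0.592
time_s: 7.83
tool_pos: [0.4958, 0.1434, 0.2776]
tool_rot: [-2.045, -2.382, 0.003]
wrist_force: [-10.9, -1.6, -1.0]
gripper_width: 0.59
```

The force fell to 1 N and the tool rose at 6° past the setting, so the lugs seem to be entering. Continuing up.

```bash
python3 -m handwheel '{"delta_rot":[[0,0,0],[0,0,0],[0,0,0]],"offset":[[0,0,0.1],[0,0,0],[0,0,0]],"hand":[4.5,4.5,4.5]}'; python3 -m handwheel '{"delta_rot":[[0,0,0],[0,0,0],[0,0,0]],"offset":[[0,0,0.1],[0,0,0],[0,0,0]],"hand":[4.5,4.5,4.5]}'; python3 -m handwheel '{"delta_rot":[[0,0,0],[0,0,0],[0,0,0]],"offset":[[0,0,0.1],[0,0,0],[0,0,0]],"hand":[4.5,4.5,4.5]}'
```

```text
time_s: 8.08
tool_pos: [0.4957, 0.1434, 0.2787]
tool_rot: [-2.044, -2.383, 0.003]
wrist_force: [-12.2, -1.6, -0.8]
gripper_width: 0.593
time_s: 8.33
tool_pos: [0.4957, 0.1434, 0.2796]
tool_rot: [-2.044, -2.383, 0.003]
wrist_force: [-11.5, -1.4, -2.6]
gripper_width: 0.595
time_s: 8.58
tool_pos: [0.4957, 0.1434, 0.2798]
tool_rot: [-2.044, -2.383, 0.003]
wrist_force: [-9.0, -1.5, -6.7]
gripper_width: 0.597
```

It now stops at a lift of 6 to 6.5 mm, as a locked knob should. Relieving the load, opening, lifting clear and checking.

```bash
python3 -m handwheel '{"delta_rot":[[0,0,0],[0,0,0],[0,0,0],[0,0,0],[0,0,0],[0,0,0],[0,0,0],[0,0,0],[0,0,0],[0,0,0],[0,0,0],[0,0,0],[0,0,0],[0,0,0]],"offset":[[-0.2,0,-0.1],[0,0,0],[0,0,0],[0,0,0],[0,0,0],[0,0,0],[0,0,0],[0,0,0],[0,0,0],[0,0,0],[0,0,0],[0,0,0],[0,0,0],[0,0,0]],"hand":[4.5,4.5,8.7,8.7,8.7,8.7,8.7,8.7,8.7,8.7,8.7,8.7,8.7,8.7]}'; python3 -m handwheel '{"delta_rot":[[0,0,0],[0,0,0],[0,0,0],[0,0,0],[0,0,0],[0,0,0],[0,0,0],[0,0,0],[0,0,0],[0,0,0],[0,0,0],[0,0,0],[0,0,0],[0,0,0],[0,0,0],[0,0,0]],"offset":[[0,0,0.8],[0,0,1.5],[0,0,1.5],[0,0,1.5],[0,0,1.5],[-1,2.8,0],[-1,2.8,0],[-1,2.8,0],[-1,2.8,0],[-1,2.8,0],[-1,2.8,0],[-1,2.8,0],[-1,2.8,0],[-1,2.8,0],[0,0,0],[0,0,0]],"hand":[8.7,8.7,8.7,8.7,8.7,8.7,8.7,8.7,8.7,8.7,8.7,8.7,8.7,8.7,8.7,8.7]}'
python3 - <<'E'
from h import *
crops=[]
for n,(x,y) in dict(top=(155,190),side=(240,205)).items():
    p,d=capture(n);W=points(n,d);z=W[...,2];S=np.zeros(z.shape,bool);S[y:y+70,x:x+70]=1;S&=d>0
    k=S&(z>.22)&(z<.25);print(n,"knob z",np.median(z[k]),np.percentile(z[k],[25,75]),k.sum())
    c=W[k].min(0)/2+W[k].max(0)/2;w=k&(p.min(-1)>110)
    vv,uu=np.nonzero(w);Q=np.array([plane(n,a,b,.237)[:2] for a,b in zip(uu,vv)]);Q=Q[np.hypot(*(Q-[.495,.143]).T)<.024]
    if len(Q)>3:
        l=cv2.fitLine(Q.astype(np.float32),cv2.DIST_HUBER,0,.01,.01).ravel();print(len(Q),np.degrees(np.arctan2(l[1],l[0])),Q.mean(0)-[.495,.143])
    crops.append(cv2.resize(p[y:y+70,x:x+70],(400,400),interpolation=cv2.INTER_CUBIC))
cv2.imwrite("pics/end1.png",np.hstack(crops)[:,:,::-1])
E
```

```text
time_s: 9.75
tool_pos: [0.4947, 0.1434, 0.2786]
tool_rot: [-2.046, -2.384, 0.0]
wrist_force: [-0.2, 0.7, -0.5]
gripper_width: 1.001
time_s: 11.08
tool_pos: [0.404, 0.3965, 0.347]
tool_rot: [2.042, 2.387, 0.0]
wrist_force: [0.3, 0.3, 0.3]
gripper_width: 1.0
top knob z 0.23622082000818237 [0.23499369 0.23722288] 789
side knob z 0.23809111320672582 [0.23570984 0.23897995] 860
21 60.03788 [ 0.01197494 -0.00895797]
```

View pics/end1.png

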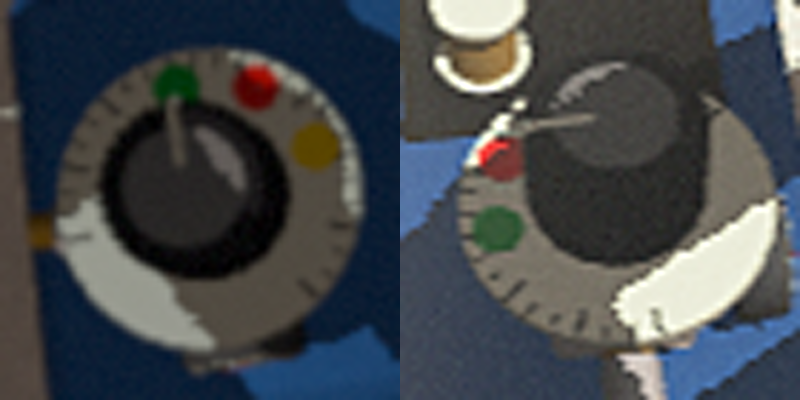

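The line in the top crop runs from (180,163) to about (174,100), towards the green dot at (177,85). The knob height matches the raised reading taken at the start. Next I'll work out the line's angle.

Run:
```python
from h import *
c=lambda x,y,x0,y0:((x+.5)*70/400-.5+x0,(y+.5)*70/400-.5+y0)
for n,a,b,x0,y0 in(("top",(180,163),(174,103),155,190),("side",(192,119),(120,127),240,205)):
    A=plane(n,*c(*a,x0,y0),.237);B=plane(n,*c(*b,x0,y0),.237);v=(B-A)[:2]
    for C in([.4945,.143],[.496,.143]):
        w=B[:2]-C;print(n,A[:2],B[:2],"line",np.degrees(np.arctan2(v[1],v[0])),"from axis",np.degrees(np.arctan2(w[1],w[0])),np.hypot(*w),"dot",np.degrees(np.arctan2(.1536-C[1],.5288-C[0])))
```

```text
top [0.50103584 0.1435549 ] [0.51838392 0.14609959] line 8.344866958553371 from axis 7.394360199937012 0.024084213235854635 dot 17.173131284035858
top [0.50103584 0.1435549 ] [0.51838392 0.14609959] line 8.344866958553371 from axis 7.883834942177926 0.022597512082804118 dot 17.90931421646437
side [0.5018221  0.14333951] [0.52132615 0.14695074] line 10.489686110824 from axis 8.377843810150502 0.02711550400947091 dot 17.173131284035858
side [0.5018221  0.14333951] [0.52132615 0.14695074] line 10.489686110824 from axis 8.866372535580707 0.02563244262064532 dot 17.90931421646437
```

Both cameras put the line at 8–10° and the dot at about 17.5°, so the dot's centre is about 5 mm from the line, inside the 8 mm limit. The gap on the other side would be about 11° off, which is worse. The spool is in the same place in the crops. Handing in.

```bash
python3 -c "
from cell import *
print(sign_off())"
```

```text
the job is handed in; nothing more can be done
None
```

The knob is set near the green dot, locked up and released, and the job was handed in about 11 s into the 72 s allowed. I held the knob with one light 12 N grip throughout:

- **Push down:** I pushed it down until it stopped and the force rose, at about 6 mm of travel.
- **Turn:** I turned it about 53° clockwise to the dot.
- **Pull up:** The first pull stopped after a millimetre or so, peaking at 15 N against the 40 N limit. I eased the pull slightly (it still read 12–15 N) and turned 6° further clockwise. The knob then rose and stopped firmly at 6 to 6.5 mm.
- **Release:** I opened the gripper, lifted clear and moved away. The last wrist force was about zero.

**Last checks:**
- **Lift:** The knob top reads 0.236 m from the top camera and 0.238 m from the side camera. Both match the raised readings at the start.
- **Line on the dot:** The white line is at about 8–10° and the green dot at about 17.5°, so the dot's centre is about 5 mm from the line. That is inside the 8 mm limit, but not centred, because this is where the nearest lock gap lies.
- **Disagreement:** The gripper's turn (about 59°) predicts the line at about 11°, so the measurements differ by 1–3°. That still leaves the line within the limit.
- **Bystanders:** The spool is in the same place in the final pictures. I did not re-measure the jar, forceps or popper; the arm stayed well above them and no unexpected contact showed in the wrist force.

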